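# Turn the clay cart's wheel until its valve is at the top

### The job

The clay cart's wheel sits in a leaning repair stand and needs air. Push it round by its spokes, one after another and in either direction, with your fingertips until the valve stem with the red cap stands straight up at twelve o'clock, in line with the stand's yellow pointer, then take your fingers away. Push gently without gripping anything, keep off the valve stem, and leave the pot, jar, wrench and pump where they are.

Things in the scene. Friction and masses are not known exactly. Their poses are not given: they have to be found in the camera images.
- stand: grey repair stand fixed to the bench, base plate 340 x 420 x 12 mm. Origin: on the bench straight below the hub; x points level from the hub towards the yellow pointer, y left, z up. The wheel's mid-plane passes 150 mm above the origin and rises 35 degrees along x, its open face looking up and back to the robot. Behind the wheel: a 30 mm post under the hub and one behind the pointer
- bar (a point): middle of the top face of the stand's fixed dark cross bar, 35 mm out from the wheel's mid-plane in front of the hub. Bar 20 mm wide, 10 mm thick, along the stand's y across the whole wheel to posts at y = +-190 mm. Fingers between the spokes cannot pass it: each push stays in the half above or the half below it. An 8 mm nut sits at its middle
- pointer (a point): tip of the fixed yellow pointer (12 mm wide), 165 mm from the hub at the top of the slope: twelve o'clock
- spokes: hub and 5 spokes, turning with the wheel. Origin: hub centre in the mid-plane; x points to the valve, z out of the open face (35 degrees from vertical). Hub radius 22 mm, 22 mm either side. White spokes 12 mm wide, 16 mm deep (8 either side of mid-plane), out to radius 112 mm, at 36, 108, 180, 252, 324 degrees from x; open gaps between. Push gently: over 35 N is too rough
- tyre (a point): centre of the wheel (same point as the hub centre): around the spokes a white rim, radius 112 to 128 mm, 32 mm wide, and a black tyre to 160 mm radius, 38 mm wide (19 mm either side of the mid-plane)
- valve: valve stem, 32 mm long, 9 mm thick, brass with a 14 mm red cap, pointing from the rim at the hub in the middle of the gap between two spokes. Origin: the red inner end, 84 mm from the hub centre; x points outward to the rim. Not to be pushed on
- wheel (a joint): turn of the wheel on its axle, rad: 0 (and 6.283) = valve straight up at the pointer; grows as the wheel turns anticlockwise seen from the robot's side, face on (valve going from the top to the left, +y). Turns freely both ways without stops and stays where left (wheel 0.7 kg, drag 0.2 N m)
- pot: bystander: dark open pot, 92 mm wide, 75 mm tall, origin under its centre
- jar: bystander: blue glaze jar with white lid, 64 mm wide, 85 mm tall, origin under its centre
- wrench: bystander: steel wrench 160 mm long, lying flat along its x
- pump: bystander: small hand pump 230 mm long, lying along its x, 30 mm tall

How it is judged:
On the way, in this order (a step that is already met when the one before it is completed fails the run):
1. a spoke is pushed with the fingers while the valve is still below the hub (contact force between the fingers and spokes above 0.5 N and x of valve in the frame of stand below 0 m), for 0.05 s.
2. a spoke is pushed with the fingers while the valve is in the upper part of its turn (contact force between the fingers and spokes above 0.5 N and x of valve in the frame of stand above 0.02 m), for 0.05 s.
At the end, for the whole second after the job is handed in: the valve stem is at the top of the wheel, its red end within 11 mm (7.5 degrees) of the line straight up to the pointer, the wheel at rest, and pot, jar, wrench and pump within 30 mm of where they stood (y of valve in the frame of stand between -0.011 and 0.011 m and x of valve in the frame of stand above 0.04 m and velocity of joint wheel between -0.03 and 0.03 rad/s and distance of each of pot, jar, wrench, pump from where it was at the start of the episode below 0.03 m); the robot touches nothing.
It fails at once if the valve stem is pushed on (over 2 N) (contact force between anything else and valve above 2 N).
It fails at once if the spokes are gripped or forced (over 35 N) (contact force between the fingers and spokes above 35 N).
It fails at once if the pot, jar, wrench or pump is moved or lifted by 30 mm (distance of any of pot, jar, wrench, pump from where it was at the start of the episode above 0.03 m).
It also fails if it takes over 64 s, if anything falls off the work surface, if the arm or the gripper's body presses on something with over 40 N, if the wrist force passes 120 N, or if a joint passes its speed limit or range.

### The arm

A 6-joint arm with a two-finger parallel gripper is mounted at the origin on the work surface. World frame = base frame: x ahead of the robot, y to its left, z up, the work surface at z = 0. Lengths are in m, angles in rad, forces in N, time in s.
With the tool pointing down it reaches from about 0.3 to 0.875 m from the base axis. Payload 4.2 kg.
Tool frame: the origin (TCP) lies at the very end of the fingers, on their centre line; the grasp point (between the pads) lies 19 mm behind it; x points along the fingers, y is the direction in which the jaws open and shut, and the axes are right-handed (so a half turn about x gives the same grasp; the last joint's range is limited). The gripper opens to 85 mm and grips with 20 to 120 N. Pads are 22 mm wide; open, the fingers measure 114 mm over their backs; the gripper's body (76 mm by 85 mm) begins 54 mm behind the grasp point. The pads swing forward as they close: fully open they stand 13 mm farther back than shut.
Start: joints at [1.273, 0.32, 1.565, -0, 1.257, -0.02], TCP at [0.158, 0.553, 0.231] pointing down, gripper open.
Joint ranges: [-3.11, 3.11], [-0.84, 2.01], [0.21, 2.61], [-1.34, 4.49], [0.05, 2.63], [-2.56, 2.56]. Speed limits (rad/s): [2.57, 2.57, 3.14, 3.14, 3.14, 3.14].

### API

Orientations are given as a rotation vector (axis times angle).
In Python, from cell import env gives the robot as it stands.
- The arm moves only by the tool apply_moves, never from a script. Its argument "deltas" is a list of rows, each a list of 4 numbers: the shift along the tool's x, y, z in cm, then the turn about the tool's x in degrees. In form: [[dx, dy, dz, yaw], ...]. A call has 1 to 5 rows; each row shifts and turns the commanded pose from where the row before left it, along the tool's axes as they then stand; what a row does not reach is not made up. A row lasts 1/12 s, in which the tool goes at most 41.7 mm and 7.16 degrees, less where a joint would pass 70% of its speed; a pose out of reach is approached as far as the arm can. A call is refused whole if a number of a shift passes 4.17 or a number of a turn 7.16, either way. A call with a gripper value outside its range is refused whole. "jaw" is the closure, from -1 (fully open) to 1 (shut), set as the call begins (left out, the last holds). The fingers move at their own pace and stop on an object; the grip force is fixed at half the most. Time passes only in rows, so rows that do not move let the fingers close. It gives the time, the measured TCP pose, the force and the opening at its end, in the units of the state.
- env.get_state(): the state, without advancing time (a new reading comes with each control period).
- env.read_camera(name): name is "scene" or "top" or "wrist"; returns the picture (384x512x3 uint8, blue, green, red); there is no depth.
- env.camera_params(name): a dict with "fx", "fy", "cx", "cy" (pixels), "world_to_cam" (4x4, takes a point from world to camera coordinates). Camera axes: x right, y up, looking along -z (the intrinsics and any distortion apply to the point x, -y, -z); pixel columns grow to the right and rows downward; lengths in m; the calibration is good to about 2 mm. A picture is of the moment at which its call begins: read the wrist's pose just before it. camera_params takes no time and is no camera call; for the wrist camera it gives the pose at the moment of the call.
- env.hand_in(): hands the job in, once; it reports no verdict.
The state is a dict: "time_s": time; "joint_pos": joint angles; "qvel": joint speeds; "effort": joint torques, N m; "tool_pos": TCP position; "ee_rot": TCP orientation; "wrist_force": force on the tool from outside, world axes, zero at the start; "torque": the same for the moment, N m; "gripper_width": opening from 0.0 (shut) to 1.0 (fully open).
Only numpy, scipy, OpenCV 4.12 (cv2) and the standard library are available. Lean on these libraries where they do the work, as an engineer would, in place of code of your own. Each camera call takes 0.05 s, during which the arm holds its last target.

## Working session

There is one attempt and no reset: what is moved stays moved. The work goes in short steps, Python scripts to look and compute and a tool call to move; the robot and the scene stay as the last step left them, time stands still between calls to the robot, and variables do not carry over. Pictures are saved under pics/ and viewed, and the job is handed in when it is done.

Besides the shell and the picture viewer there is one more tool, called as name([rows], argument=value, ...), one row to a line, values as JSON. apply_moves: Moves the arm, as the interface text tells. Its arguments: {"type":"object","properties":{"deltas":{"type":"array","items":{"type":"array","items":{"type":"number"}}},"jaw":{"type":"number"}},"required":["deltas"]}

```bash
ls; mkdir -p pics
python3 - <<'E'
from cell import env
import cv2
print(env.get_state())
for n in ["scene","top"]:
    cv2.imwrite(f"pics/{n}0.png",env.read_camera(n))
    p=env.camera_params(n); print(n,p)
E
```

```text
pics
{'time_s': 0.0, 'joint_pos': array([ 1.27297996e+00,  3.20289079e-01,  1.56567552e+00, -1.21411973e-05,
        1.25739556e+00, -1.99989750e-02]), 'qvel': array([ 6.61261152e-04,  4.73412867e-04, -2.90184810e-03,  7.35404082e-04,
        2.63699816e-05,  1.91814968e-04]), 'effort': array([ 5.08787198e-04, -4.15524387e+01, -2.34162462e+01,  7.11411644e-05,
        8.25317024e-03,  2.87864998e-05]), 'tool_pos': array([0.1575606 , 0.55249685, 0.23048524]), 'ee_rot': array([ 0.2166997 ,  1.56004191, -0.21945133]), 'wrist_force': array([ 0.27285973, -0.51280223, -0.19964971]), 'torque': array([ 0.04136846, -0.01559067,  0.00844799]), 'gripper_width': 1.0034201027886778}
scene {'fx': 371.7889273956689, 'fy': 371.7889273956689, 'cx': 254.7586024237703, 'cy': 194.98324610970585, 'world_to_cam': array([[ 6.00475634e-01,  7.99642516e-01,  9.26851234e-04,
        -3.13215890e-01],
       [-5.72778439e-01,  4.29307185e-01,  6.98298074e-01,
         1.69281377e-01],
       [ 5.57990925e-01, -4.19841859e-01,  7.15806497e-01,
        -1.62000273e+00],
       [ 0.00000000e+00,  0.00000000e+00,  0.00000000e+00,
         1.00000000e+00]])}
top {'fx': 351.7423133600845, 'fy': 351.7423133600845, 'cx': 250.85975765969076, 'cy': 194.8655577397521, 'world_to_cam': array([[-0.11892726, -0.99289715, -0.00339967,  0.06843664],
       [ 0.96864745, -0.11677351,  0.21928535, -0.5610412 ],
       [-0.21812479,  0.02278593,  0.97565484, -1.13398014],
       [ 0.        ,  0.        ,  0.        ,  1.        ]])}
```

View pics/scene0.png

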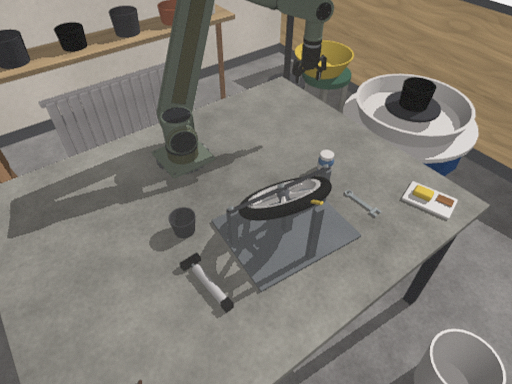

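View pics/top0.png

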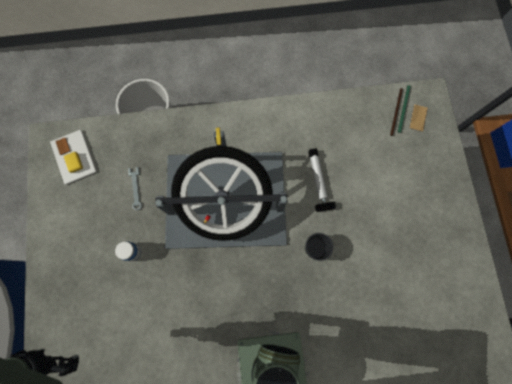

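Top view: wheel centre near (222,195), pointer at (219,137), and the red valve cap at (208,218), below the hub on the left. I'll zoom in for the fit.

Run:
```python
import cv2
a=cv2.imread("pics/top0.png")[120:260,145:300]
cv2.imwrite("pics/topz.png",cv2.resize(a,None,fx=5,fy=4.28,interpolation=cv2.INTER_CUBIC)[:600])
```

```text
(no output)
```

View pics/topz.png

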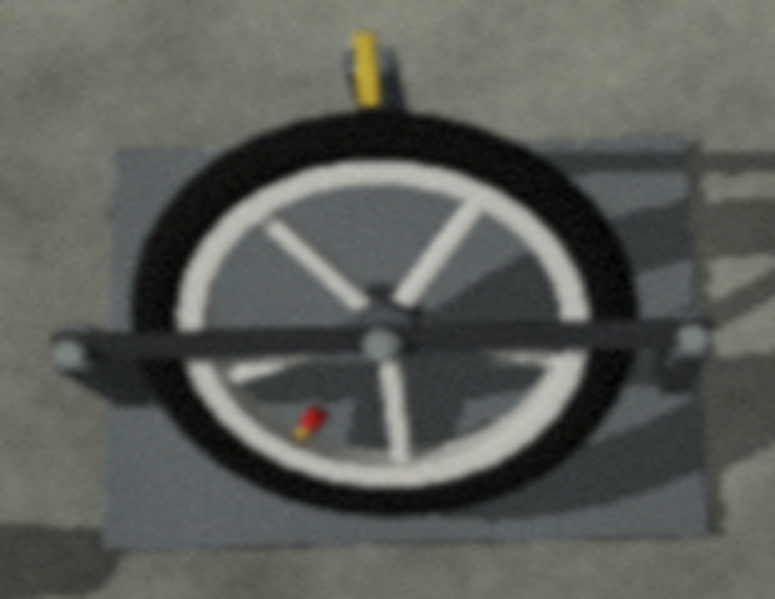

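```bash
cat > h.py <<'E'
import numpy as np, cv2
from scipy.optimize import least_squares
from scipy.spatial.transform import Rotation as R
from cell import env
def proj(p,P):
    P=np.atleast_2d(P); M=p["world_to_cam"]
    c=P@M[:3,:3].T+M[:3,3]
    return np.c_[p["fx"]*c[:,0]/-c[:,2]+p["cx"], p["fy"]*-c[:,1]/-c[:,2]+p["cy"]]
S=np.deg2rad(35)
EX=np.array([np.cos(S),0,np.sin(S)]); EY=np.array([0,1,0.]); EZ=np.array([-np.sin(S),0,np.cos(S)])
HUB=np.array([0,0,.15])
def W(u,v,w=0): # wheel plane coords (u up slope, v left, w out) -> stand
    return HUB+np.multiply.outer(u,EX)+np.multiply.outer(v,EY)+np.multiply.outer(w,EZ)
def toworld(s,P):
    x,y,a=s; P=np.atleast_2d(P); c,n=np.cos(a),np.sin(a)
    return np.c_[x+c*P[:,0]-n*P[:,1], y+n*P[:,0]+c*P[:,1], P[:,2]]
E
cat > fit.py <<'E'
from h import *
p=env.camera_params("top")
z=lambda u,v:np.array([145+u/5,120+v/4.2857])
cor=[z(117,150),z(690,143),z(710,535),z(103,548)]
t=np.linspace(0,2*np.pi,720)
def res(q):
    s=q[:3];ox=q[3]
    r=[]
    r.append(proj(p,toworld(s,W(0,0,.039)))[0]-z(380,342))
    r.append(proj(p,toworld(s,W(.165,0,0)))[0]-z(369,107))
    C=np.array([[.17+ox,.21,.012],[.17+ox,-.21,.012],[-.17+ox,-.21,.012],[-.17+ox,.21,.012]])
    r+=list(proj(p,toworld(s,C))-np.array(cor))
    O=np.vstack([proj(p,toworld(s,W(.160*np.cos(t),.160*np.sin(t),w))) for w in(.012,-.012)])
    mn,mx=O.min(0),O.max(0)
    r.append(np.array([mn[0],mx[0]])-[z(133,0)[0],z(637,0)[0]])
    I=proj(p,toworld(s,W(.112*np.cos(t),.112*np.sin(t),.016)))
    r.append(np.array([I[:,0].min(),I[:,0].max()])-[z(205,0)[0],z(562,0)[0]])
    return np.concatenate(r)
f=least_squares(res,[.55,.1,0,0],x_scale=[.1,.1,.1,.1],loss="soft_l1")
print(f.x,np.round(res(f.x),1))
s=f.x[:3]; np.save("stand.npy",s)
g=least_squares(lambda a:(proj(p,toworld(s,W(.084*np.cos(a[0]),.084*np.sin(a[0]),0)))[0]-z(322,410)),[2.5])
print("valve deg",np.rad2deg(g.x),g.fun)
im=cv2.imread("pics/top0.png"); 
big=cv2.resize(im[110:270,140:310],None,fx=4.5,fy=3.7,interpolation=cv2.INTER_CUBIC)
def dr(P,c):
    for q in proj(p,toworld(s,P)): cv2.circle(big,(int((q[0]-140)*4.5),int((q[1]-110)*3.7)),1,c,-1)
dr(W(.16*np.cos(t),.16*np.sin(t)),(255,0,255));dr(W(.112*np.cos(t),.112*np.sin(t),.016),(0,255,0))
for k in range(5):
    a=g.x[0]+np.deg2rad(36+72*k); r=np.linspace(.022,.112,40); dr(W(r*np.cos(a),r*np.sin(a),.008),(255,255,0))
r=np.linspace(.084,.112,20);dr(W(r*np.cos(g.x[0]),r*np.sin(g.x[0])),(0,255,255))
cv2.imwrite("pics/fit0.png",big)
E
python3 fit.py
```

```text
[ 0.55413917  0.09241494 -0.09705217  0.01936092] [ 0.5  0.6  0.7 -0.8 -0.8 -0.6 -0.2 -1.5 -0.   0.9 -0.9  0.6 -1.2  1.
 -0.2  0.7]
valve deg [146.86248948] [-0.2094914   0.38561263]
```

View pics/fit0.png

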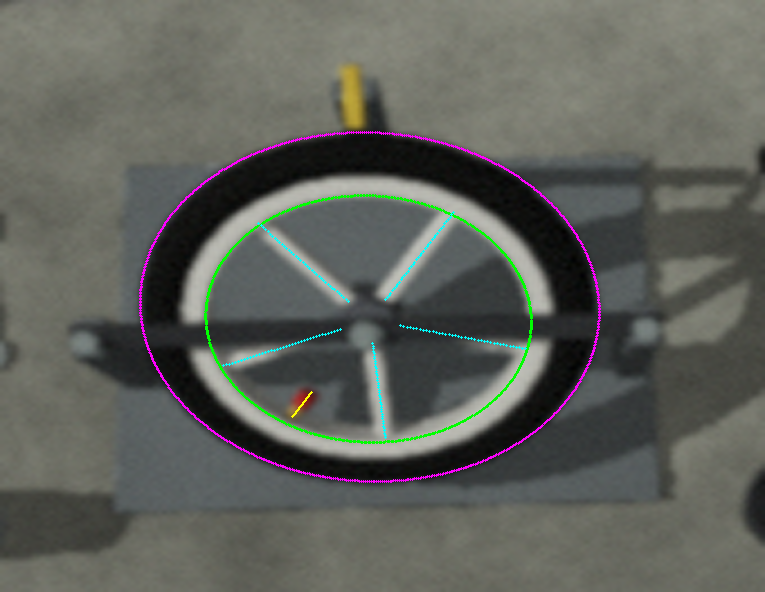

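```bash
cat >> h.py <<'E'
def stand():
    return np.load("stand.npy")
def pol(r,deg,d=.010):  # finger target in world: wheel-plane polar, tip d (vertical) below mid-plane
    a=np.deg2rad(deg); P=toworld(stand(),W(r*np.cos(a),r*np.sin(a)))[0]; P[2]-=d; return P
def inplane(P):
    x,y,a=stand(); c,n=np.cos(a),np.sin(a); dx,dy=P[0]-x,P[1]-y
    X,Y=c*dx+n*dy,-n*dx+c*dy; u=X/np.cos(S); return u*1e3,Y*1e3,np.hypot(u,Y)*1e3,np.rad2deg(np.arctan2(Y,u)),(P[2]-.15-X*np.tan(S))*1e3
def rel(target,start=None):
    st=env.get_state(); Rm=R.from_rotvec(st["ee_rot"]).as_matrix()
    return Rm.T@(np.asarray(target)-(st["tool_pos"] if start is None else start))*100
E
python3 - <<'E'
from h import *
st=env.get_state();Rm=R.from_rotvec(st["ee_rot"]).as_matrix();print(Rm.round(3))
A=pol(.085,62); print(A, rel(A), "stand",stand())
E
```

```text
[[-0.     0.274  0.962]
 [-0.002  0.962 -0.274]
 [-1.    -0.002 -0.   ]]
[0.59394606 0.16394481 0.16288862] [  6.8081514  -25.39161113  52.62165274] stand [ 0.55413917  0.09241494 -0.09705217]
```

apply_moves([
  [-3, 0, 0, -5],
  [-3, 0, 0, -5.3],
  [-1, 0, 2, 0],
  [0, -1, 3, 0],
  [0, -2, 4, 0],
], jaw=1)

```text
time_s: 0.52
tool_pos: [0.2416, 0.5173, 0.3017]
ee_rot: [0.076, 1.569, -0.072]
wrist_force: [0.2, 0.7, -0.2]
gripper_width: 0.297
```

Run:
```python
from h import *
st=env.get_state();Rm=R.from_rotvec(st["ee_rot"]).as_matrix();print(Rm.round(3),st["tool_pos"],st["time_s"])
A=pol(.085,62); print(A, rel(A))
```

```text
[[ 0.     0.094  0.996]
 [ 0.002  0.996 -0.094]
 [-1.     0.002 -0.   ]] [0.24155476 0.51725956 0.30172617] 0.5167
[0.59394606 0.16394481 0.16288862] [ 13.80913708 -31.88627317  38.41147473]
```

apply_moves([
  [0, -2.5, 3, 0],
  [0, -2.5, 3, 0],
  [0, -2.5, 3, 0],
  [0, -2.5, 3, 0],
  [0, -2.5, 3, 0],
])

```text
time_s: 0.93
tool_pos: [0.3796, 0.3752, 0.301]
ee_rot: [0.077, 1.57, -0.077]
wrist_force: [0.8, 0.4, -0.3]
gripper_width: -0.001
```

apply_moves([
  [0, -2.5, 3, 0],
  [0, -2.5, 3, 0],
  [0, -2.5, 3, 0],
  [0, -2.5, 3, 0],
  [0, -2, 2.5, 0],
])

```text
time_s: 1.35
tool_pos: [0.5127, 0.2409, 0.3009]
ee_rot: [0.077, 1.57, -0.079]
wrist_force: [-0.2, 0.6, -0.0]
gripper_width: 0.004
```

apply_moves([
  [0, -2.5, 3, 0],
  [0, -2, 2.5, 0],
  [0, -1, 1, 0],
  [0, 0, 0, 0],
  [0, 0, 0, 0],
])

```text
time_s: 1.77
tool_pos: [0.5703, 0.182, 0.3007]
ee_rot: [0.078, 1.571, -0.078]
wrist_force: [-0.2, 0.2, -0.6]
gripper_width: -0.003
```

Run:
```python
from h import *
st=env.get_state();print(st["tool_pos"],st["gripper_width"],st["time_s"])
A=pol(.085,62); print(A, rel(A))
p=env.camera_params("wrist");np.save("wp.npy",p,allow_pickle=True)
im=env.read_camera("wrist");cv2.imwrite("pics/w1.png",im)
s=stand();t=np.linspace(0,2*np.pi,300);v=np.deg2rad(146.9)
def dr(P,c):
    for q in proj(p,toworld(s,P)):
        if abs(q[0])<2000 and abs(q[1])<2000: cv2.circle(im,(int(q[0]),int(q[1])),1,c,-1)
dr(W(.16*np.cos(t),.16*np.sin(t)),(255,0,255));dr(W(.112*np.cos(t),.112*np.sin(t),.016),(0,255,0))
for k in range(5):
    a=v+np.deg2rad(36+72*k); r=np.linspace(.022,.112,40); dr(W(r*np.cos(a),r*np.sin(a),.008),(255,255,0))
dr(W(np.zeros(60),np.linspace(-.19,.19,60),.035),(0,0,255))
cv2.imwrite("pics/w1f.png",im)
t0=env.read_camera("top");cv2.imwrite("pics/t1.png",cv2.resize(t0[100:300,100:340],None,fx=3,fy=3))
```

```text
[0.57030536 0.18204102 0.30068055] -0.002670951775468927 1.7667
[0.59394606 0.16394481 0.16288862] [13.77376189 -1.57068526  2.55854922]
```

View pics/w1f.png

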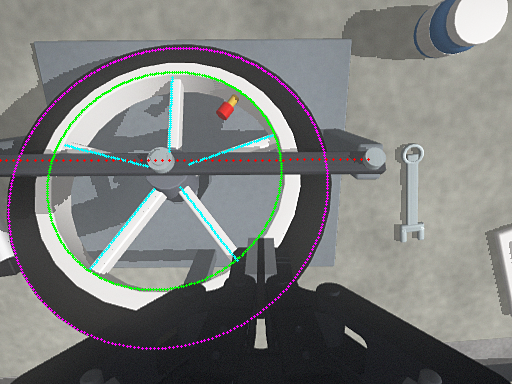

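View pics/t1.png

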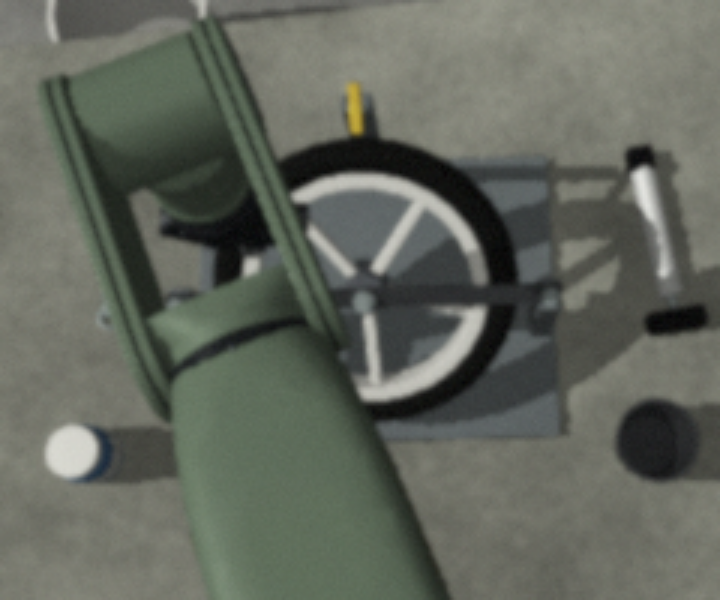

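Wrist overlay matches the bar, the rim and the spokes to within a few pixels. The red cap is at (226,110), still below the bar. The fingers are shut. Next I move over the gap left of the 39° spoke and go down.

apply_moves([
  [0, -0.8, 1.3, 0],
  [0, -0.8, 1.3, 0],
  [2, 0, 0, 0],
  [3, 0, 0, 0],
  [2, 0, 0, 0],
])

```text
time_s: 2.28
tool_pos: [0.5952, 0.1633, 0.2295]
ee_rot: [0.077, 1.57, -0.077]
wrist_force: [-0.3, 0.4, -0.3]
gripper_width: 0.0
```

apply_moves([
  [1, 0, 0, 0],
  [1, 0, 0, 0],
  [0, 0, 0, 0],
])

```text
time_s: 2.53
tool_pos: [0.5946, 0.1635, 0.2097]
ee_rot: [0.076, 1.572, -0.077]
wrist_force: [-0.9, 0.0, -0.4]
gripper_width: 0.0
```

```bash
cat > look.py <<'E'
from h import *
import sys
st=env.get_state();print(st["tool_pos"],st["wrist_force"].round(1),st["time_s"], np.round(inplane(st["tool_pos"]),1))
cv2.imwrite(sys.argv[1],env.read_camera("wrist"))
E
python3 look.py pics/w2.png; python3 -c "
from h import *
print(rel(pol(.085,62)))"
```

```text
[0.59463799 0.1634925  0.20970502] [-0.9  0.  -0.4] 2.5333 [40.8 74.7 85.1 61.3 36.3]
[ 4.82526762  0.01364703 -0.12352137]
```

View pics/w2.png

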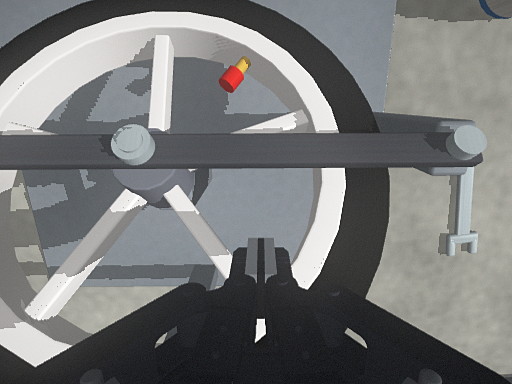

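Fingertips at (260,243) sit right of the spoke end (225,270), over the open gap. Going down.

apply_moves([
  [0.8, 0.3, 0, 0],
  [0.8, 0, 0, 0],
  [0.8, 0, 0, 0],
  [0.6, 0, 0, 0],
  [0, 0, 0, 0],
])

```text
time_s: 3.0
tool_pos: [0.5944, 0.1665, 0.1796]
ee_rot: [0.076, 1.572, -0.078]
wrist_force: [-1.3, 0.2, -0.2]
gripper_width: 0.003
```

apply_moves([
  [0.6, 0, 0, 0],
  [0.6, 0, 0, 0],
  [0.6, 0, 0, 0],
  [0, 0, 0, 0],
])

```text
time_s: 3.33
tool_pos: [0.5945, 0.1664, 0.1617]
ee_rot: [0.076, 1.572, -0.078]
wrist_force: [0.0, 0.4, -0.3]
gripper_width: 0.0
```

```bash
python3 look.py pics/w3.png
```

```text
[0.59446842 0.16643412 0.1617209 ] [ 0.   0.4 -0.3] 3.3333 [ 40.2  77.6  87.4  62.6 -11.4]
```

View pics/w3.png

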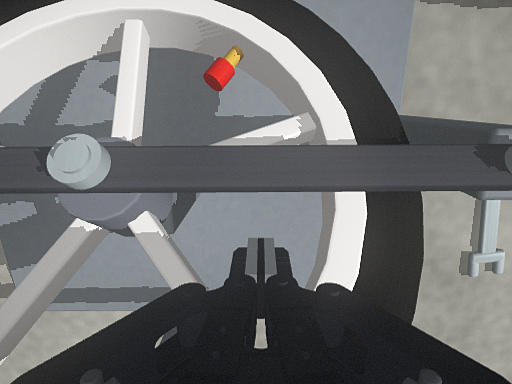

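Fingers are in the gap at tip depth -11 mm with no contact, and the spoke lies to their left at (170,260). Planning the arc push.

```bash
cat > arc.py <<'E'
from h import *
import sys
# arc.py phi_end r_end n d
pe,re,n,d=float(sys.argv[1]),float(sys.argv[2]),int(sys.argv[3]),float(sys.argv[4])
st=env.get_state();P0=st["tool_pos"];ip=inplane(P0);r0,p0=ip[2]/1e3,ip[3]
cum=np.zeros(3);rows=[]
for k in range(1,n+1):
    f=k/n; rr=r0+(re-r0)*min(1,2*f); ph=p0+(pe-p0)*f
    g=rel(pol(rr,ph,d))-cum; g=np.round(g,1); cum+=g; rows.append([*g.tolist(),0])
for i in range(0,n,5): print([[x+0.0 for x in r] for r in rows[i:i+5]])
E
python3 arc.py -55 .080 35 .011
```

```text
[[-0.2, -0.3, 0.3, 0.0], [-0.3, -0.3, 0.4, 0.0], [-0.2, -0.3, 0.3, 0.0], [-0.2, -0.4, 0.3, 0.0], [-0.2, -0.4, 0.3, 0.0]]
[[-0.2, -0.3, 0.2, 0.0], [-0.1, -0.5, 0.3, 0.0], [-0.2, -0.4, 0.2, 0.0], [-0.1, -0.4, 0.2, 0.0], [-0.1, -0.4, 0.1, 0.0]]
[[-0.2, -0.5, 0.2, 0.0], [0.0, -0.5, 0.1, 0.0], [-0.1, -0.4, 0.1, 0.0], [-0.1, -0.5, 0.1, 0.0], [0.0, -0.5, 0.1, 0.0]]
[[0.0, -0.4, 0.0, 0.0], [0.0, -0.5, 0.0, 0.0], [0.0, -0.5, 0.0, 0.0], [0.0, -0.5, 0.0, 0.0], [0.0, -0.4, 0.0, 0.0]]
[[0.0, -0.5, 0.0, 0.0], [0.0, -0.4, -0.1, 0.0], [0.1, -0.5, -0.1, 0.0], [0.1, -0.5, -0.1, 0.0], [0.1, -0.4, -0.1, 0.0]]
[[0.1, -0.4, -0.2, 0.0], [0.1, -0.4, -0.1, 0.0], [0.1, -0.5, -0.2, 0.0], [0.2, -0.3, -0.2, 0.0], [0.1, -0.4, -0.3, 0.0]]
[[0.2, -0.4, -0.2, 0.0], [0.2, -0.3, -0.3, 0.0], [0.2, -0.3, -0.3, 0.0], [0.2, -0.3, -0.2, 0.0], [0.2, -0.3, -0.4, 0.0]]
```

apply_moves([
  [-0.2, -0.3, 0.3, 0],
  [-0.3, -0.3, 0.4, 0],
  [-0.2, -0.3, 0.3, 0],
  [-0.2, -0.4, 0.3, 0],
  [-0.2, -0.4, 0.3, 0],
])

```text
time_s: 3.8
tool_pos: [0.6091, 0.1479, 0.1744]
ee_rot: [0.077, 1.571, -0.077]
wrist_force: [-3.8, 1.1, -1.0]
gripper_width: -0.003
```

apply_moves([
  [-0.2, -0.3, 0.2, 0],
  [-0.1, -0.5, 0.3, 0],
  [-0.2, -0.4, 0.2, 0],
  [-0.1, -0.4, 0.2, 0],
  [-0.1, -0.4, 0.1, 0],
])

```text
time_s: 4.22
tool_pos: [0.618, 0.1269, 0.1816]
ee_rot: [0.077, 1.569, -0.077]
wrist_force: [-0.8, 2.0, -1.1]
gripper_width: 0.0
```

```bash
python3 look.py pics/w4.png
```

```text
[0.61802565 0.12692237 0.18158905] [-0.8  2.  -1.1] 4.2167 [ 73.5  40.5  84.   28.9 -10.6]
```

View pics/w4.png

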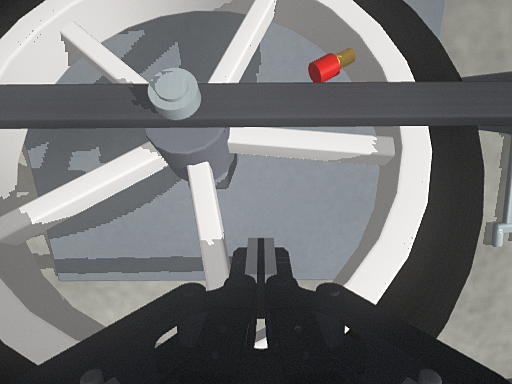

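The push works: the cap moved to (325,68), the spoke is against the fingers at (215,240), and the force is about 2–4 N. Continuing.

apply_moves([
  [-0.2, -0.5, 0.2, 0],
  [0, -0.5, 0.1, 0],
  [-0.1, -0.4, 0.1, 0],
  [-0.1, -0.5, 0.1, 0],
  [0, -0.5, 0.1, 0],
])

```text
time_s: 4.68
tool_pos: [0.6211, 0.1026, 0.1855]
ee_rot: [0.078, 1.569, -0.077]
wrist_force: [-2.1, 3.1, -0.2]
gripper_width: -0.002
```

apply_moves([
  [0, -0.4, 0, 0],
  [0, -0.5, 0, 0],
  [0, -0.5, 0, 0],
  [0, -0.5, 0, 0],
  [0, -0.4, 0, 0],
])

```text
time_s: 5.1
tool_pos: [0.619, 0.0793, 0.1854]
ee_rot: [0.077, 1.569, -0.077]
wrist_force: [0.5, 3.1, -1.1]
gripper_width: -0.002
```

apply_moves([
  [0, -0.5, 0, 0],
  [0, -0.4, -0.1, 0],
  [0.1, -0.5, -0.1, 0],
  [0.1, -0.5, -0.1, 0],
  [0.1, -0.4, -0.1, 0],
])

```text
time_s: 5.52
tool_pos: [0.6125, 0.0568, 0.1824]
ee_rot: [0.077, 1.569, -0.077]
wrist_force: [0.4, 2.7, 0.7]
gripper_width: 0.001
```

apply_moves([
  [0.1, -0.4, -0.2, 0],
  [0.1, -0.4, -0.1, 0],
  [0.1, -0.5, -0.2, 0],
  [0.2, -0.3, -0.2, 0],
  [0.1, -0.4, -0.3, 0],
])

```text
time_s: 5.93
tool_pos: [0.601, 0.0382, 0.1763]
ee_rot: [0.077, 1.568, -0.077]
wrist_force: [2.6, 3.4, -0.9]
gripper_width: 0.002
```

```bash
python3 look.py pics/w5.png;python3 arc.py -70 .085 14 .011
```

```text
[0.60095662 0.03818622 0.17631262] [ 2.6  3.4 -0.9] 5.9333 [ 63.3 -49.4  80.3 -38.  -10. ]
[[0.2, -0.3, -0.1, 0.0], [0.1, -0.3, -0.1, 0.0], [0.1, -0.2, -0.2, 0.0], [0.1, -0.3, -0.1, 0.0], [0.1, -0.3, -0.2, 0.0]]
[[0.2, -0.2, -0.2, 0.0], [0.1, -0.3, -0.1, 0.0], [0.1, -0.2, -0.3, 0.0], [0.2, -0.1, -0.2, 0.0], [0.2, -0.2, -0.2, 0.0]]
[[0.1, -0.1, -0.3, 0.0], [0.2, -0.2, -0.2, 0.0], [0.2, -0.1, -0.2, 0.0], [0.1, -0.1, -0.3, 0.0]]
```

View pics/w5.png

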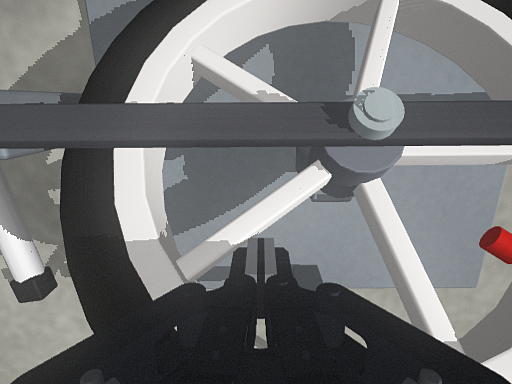

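The cap has crossed above the bar, at (495,243). Continuing the same push.

apply_moves([
  [0.2, -0.3, -0.1, 0],
  [0.1, -0.3, -0.1, 0],
  [0.1, -0.2, -0.2, 0],
  [0.1, -0.3, -0.1, 0],
  [0.1, -0.3, -0.2, 0],
])

```text
time_s: 6.4
tool_pos: [0.5926, 0.0251, 0.1702]
ee_rot: [0.077, 1.569, -0.077]
wrist_force: [2.0, 2.2, 0.7]
gripper_width: 0.001
```

apply_moves([
  [0.2, -0.2, -0.2, 0],
  [0.1, -0.3, -0.1, 0],
  [0.1, -0.2, -0.3, 0],
  [0.2, -0.1, -0.2, 0],
  [0.2, -0.2, -0.2, 0],
])

```text
time_s: 6.82
tool_pos: [0.5812, 0.016, 0.1624]
ee_rot: [0.077, 1.569, -0.077]
wrist_force: [2.0, 0.8, 1.6]
gripper_width: 0.003
```

```bash
python3 look.py pics/w6.png;python3 arc.py -75 .085 8 .011;python3 -c "
from h import *
cv2.imwrite('pics/t6.png',cv2.resize(env.read_camera('top')[100:300,100:340],None,fx=3,fy=3))"
```

```text
[0.58123979 0.01603668 0.16238166] [2.  0.8 1.6] 6.8167 [ 42.  -73.4  84.5 -60.2 -11.7]
[[0.1, -0.1, -0.2, 0.0], [0.1, -0.2, -0.2, 0.0], [0.1, -0.1, -0.1, 0.0], [0.2, -0.1, -0.2, 0.0], [0.1, -0.1, -0.2, 0.0]]
[[0.1, -0.1, -0.2, 0.0], [0.2, -0.1, -0.2, 0.0], [0.1, 0.0, -0.2, 0.0]]
```

View pics/w6.png

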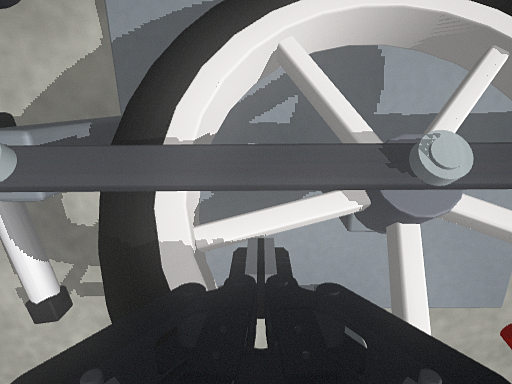

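View pics/t6.png

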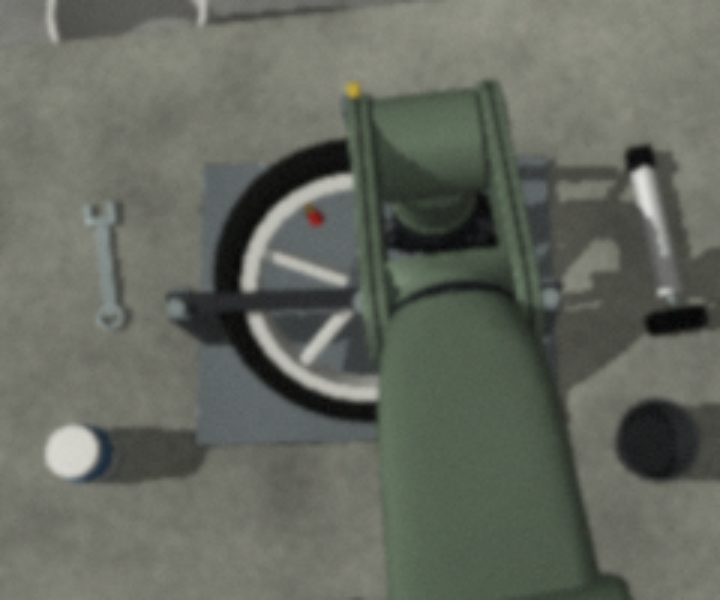

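```bash
cat > val.py <<'E'
from h import *
import sys
# red cap by colour in top image; cap centre r ~ .090
im=env.read_camera("top").astype(int) if len(sys.argv)<2 else cv2.imread(sys.argv[1]).astype(int)
p=env.camera_params("top"); b,g,r=im[...,0],im[...,1],im[...,2]
m=(r>90)&(r>2*g)&(r>2*b); m[:130]=0;m[250:]=0;m[:,:165]=0;m[:,290:]=0
ys,xs=np.nonzero(m); w=(r-g)[m]; 
c=np.array([np.average(xs,weights=w),np.average(ys,weights=w)])
f=least_squares(lambda a:proj(p,toworld(stand(),W(a[1]*np.cos(a[0]),a[1]*np.sin(a[0]),.002)))[0]-c,[float(sys.argv[2]) if len(sys.argv)>2 else .6,.09])
print(len(xs),c,"valve deg",np.rad2deg(f.x[0]),"r",f.x[1])
E
python3 val.py; python3 val.py pics/top0.png 2.5
```

```text
15 [204.594485   172.46472019] valve deg 32.570848829299905 r 0.09302217013614054
14 [206.9200627  217.52194357] valve deg 144.3959991646465 r 0.09154957130767614
```

The valve is at about 33°, and I want it near 18–20°, so I push a little further.

apply_moves([
  [0.1, -0.1, -0.2, 0],
  [0.1, -0.2, -0.2, 0],
  [0.1, -0.1, -0.1, 0],
  [0.2, -0.1, -0.2, 0],
  [0.1, -0.1, -0.2, 0],
])

```text
time_s: 7.38
tool_pos: [0.5718, 0.0112, 0.1562]
ee_rot: [0.077, 1.569, -0.077]
wrist_force: [2.4, 2.1, 0.5]
gripper_width: 0.001
```

apply_moves([
  [0.1, -0.1, -0.2, 0],
  [0.2, -0.1, -0.2, 0],
  [0.1, 0, -0.2, 0],
])

```text
time_s: 7.63
tool_pos: [0.5655, 0.0095, 0.152]
ee_rot: [0.077, 1.57, -0.077]
wrist_force: [2.7, -0.3, 0.2]
gripper_width: -0.001
```

```bash
python3 look.py pics/w7.png;python3 val.py
```

```text
[0.56546712 0.0095024  0.15202485] [ 2.7 -0.3  0.2] 7.6333 [ 23.6 -81.4  84.8 -73.9 -11.5]
16 [210.26025237 169.78785489] valve deg 20.428314512821274 r 0.09237714030335746
```

View pics/w7.png

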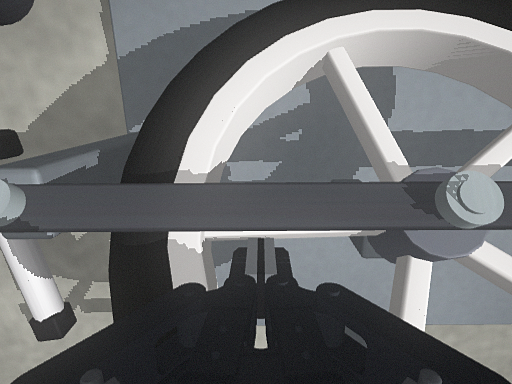

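The valve is at about 20° and stays put. I back off the spoke, lift out, cross to the left and go in left of the 56° spoke (the gap without the valve).

apply_moves([
  [0, 0.2, 0.5, 0],
  [-1, 0, 0, 0],
  [-3, 0, 0, 0],
  [-4, 0, 0, 0],
  [-3, 0, 0, 0],
])

```text
time_s: 8.15
tool_pos: [0.571, 0.0112, 0.2652]
ee_rot: [0.077, 1.569, -0.077]
wrist_force: [0.3, -0.6, -0.5]
gripper_width: -0.003
```

apply_moves([
  [-1, 1.5, 0, 0],
  [0, 4, 0, 0],
  [0, 4, 0, 0],
  [0, 4, 0, 0],
  [0, 2.5, 0, 0],
])

```text
time_s: 8.57
tool_pos: [0.5864, 0.1737, 0.273]
ee_rot: [0.077, 1.57, -0.075]
wrist_force: [-0.3, -0.6, -0.2]
gripper_width: 0.001
```

```bash
python3 look.py pics/w8.png;python3 val.py;python3 -c "
from h import *
print(rel(pol(.087,77,.011)))"
```

```text
[0.58638473 0.17370692 0.27300299] [-0.3 -0.6 -0.2] 8.5667 [ 29.6  84.   89.1  70.6 106. ]
15 [210.32979592 169.88734694] valve deg 20.38689890687236 r 0.09200777820886745
[ 1.22193916e+01  1.00236507e-02 -8.06018130e-01]
```

View pics/w8.png

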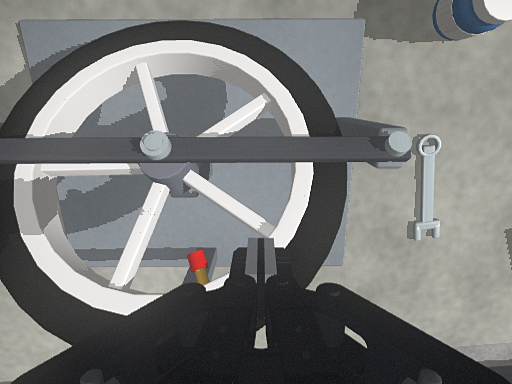

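Cap at (198,260), and the spoke to push ends at (270,232). Aligning and going partway down, then looking again.

apply_moves([
  [0, 0, -0.8, 0],
  [2, 0, 0, 0],
  [3, 0, 0, 0],
  [2, 0, 0, 0],
  [0, 0, 0, 0],
])

```text
time_s: 9.08
tool_pos: [0.5753, 0.1689, 0.1983]
ee_rot: [0.075, 1.579, -0.081]
wrist_force: [-0.7, 0.1, -0.3]
gripper_width: -0.003
```

```bash
python3 look.py pics/w9.png;python3 -c "
from h import *
print(rel(pol(.087,77,.011)))"
```

```text
[0.57526258 0.16890399 0.19827738] [-0.7  0.1 -0.3] 9.0833 [16.6 78.2 79.9 78.  38.7]
[5.05735504 0.60022721 0.11566689]
```

View pics/w9.png

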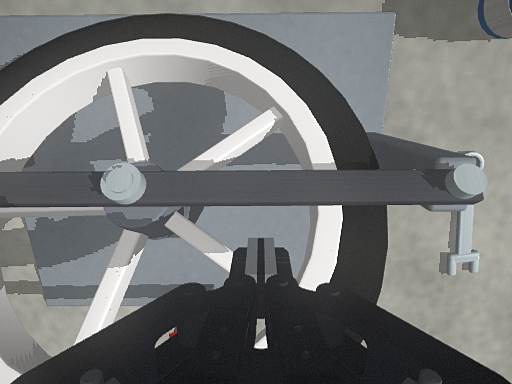

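```bash
python3 -c "
from h import *
st=env.get_state();print(st['joint_pos'].round(3),st['qvel'].round(3),st['effort'].round(1));print(R.from_rotvec(st['ee_rot']).as_matrix().round(4))"
```

```text
[ 0.267  0.383  1.547 -0.     1.217 -1.204] [ 0.003 -0.027 -0.076  0.002  0.005 -0.   ] [  0.1 -43.1 -21.8   0.   -0.   -0. ]
[[-0.0051  0.0993  0.995 ]
 [-0.0019  0.9951 -0.0994]
 [-1.     -0.0024 -0.0049]]
```

apply_moves([
  [0.4, 0.6, 0, 0],
  [0.8, 0, 0, 0],
  [0.8, 0, 0, 0],
  [0.8, 0, 0, 0],
  [0, 0, 0, 0],
])

```text
time_s: 9.55
tool_pos: [0.5782, 0.177, 0.1726]
ee_rot: [0.076, 1.572, -0.078]
wrist_force: [-0.6, 0.7, -0.5]
gripper_width: 0.001
```

apply_moves([
  [0.6, 0, 0, 0],
  [0.6, 0, 0, 0],
  [0.6, 0, 0, 0],
  [0.4, 0, 0, 0],
  [0, 0, 0, 0],
])

```text
time_s: 9.97
tool_pos: [0.5786, 0.1771, 0.1511]
ee_rot: [0.076, 1.571, -0.078]
wrist_force: [-0.2, -0.1, -0.7]
gripper_width: 0.001
```

```bash
python3 look.py pics/w10.png;python3 val.py; python3 arc.py 57 .085 12 .011
```

```text
[0.57859286 0.17708728 0.15105235] [-0.2 -0.1 -0.7] 9.9667 [ 19.7  86.6  88.9  77.2 -10.2]
16 [210.26032736 169.78254092] valve deg 20.42387603204072 r 0.09239259120904267
[[0.0, -0.1, 0.2, 0.0], [-0.1, -0.2, 0.2, 0.0], [-0.1, -0.1, 0.2, 0.0], [-0.2, -0.2, 0.1, 0.0], [-0.1, -0.1, 0.2, 0.0]]
[[-0.1, -0.2, 0.2, 0.0], [-0.1, -0.1, 0.1, 0.0], [-0.2, -0.1, 0.2, 0.0], [-0.1, -0.1, 0.2, 0.0], [-0.1, -0.1, 0.2, 0.0]]
[[-0.1, -0.1, 0.2, 0.0], [-0.1, -0.2, 0.1, 0.0]]
```

View pics/w10.png

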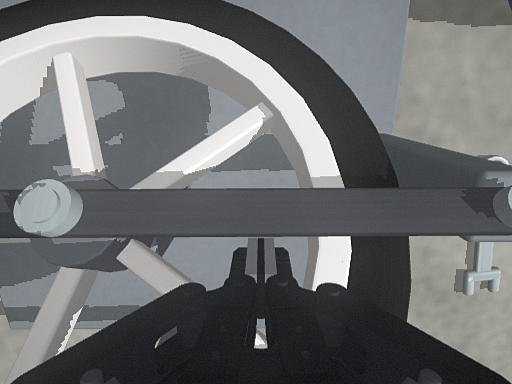

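Fingers are in (tip depth -10 mm), between the bar and the spoke, with no contact. Pushing toward the final angle.

apply_moves([
  [0, -0.1, 0.2, 0],
  [-0.1, -0.2, 0.2, 0],
  [-0.1, -0.1, 0.2, 0],
  [-0.2, -0.2, 0.1, 0],
  [-0.1, -0.1, 0.2, 0],
])

```text
time_s: 10.48
tool_pos: [0.587, 0.1695, 0.1574]
ee_rot: [0.078, 1.571, -0.077]
wrist_force: [-3.3, 0.8, -0.2]
gripper_width: 0.002
```

apply_moves([
  [-0.1, -0.2, 0.2, 0],
  [-0.1, -0.1, 0.1, 0],
  [-0.2, -0.1, 0.2, 0],
  [-0.1, -0.1, 0.2, 0],
  [-0.1, -0.1, 0.2, 0],
])

```text
time_s: 10.9
tool_pos: [0.5953, 0.1621, 0.1632]
ee_rot: [0.076, 1.571, -0.078]
wrist_force: [-4.6, 0.4, 1.0]
gripper_width: -0.006
```

```bash
python3 look.py pics/w11.png;python3 val.py; python3 arc.py 50 .085 8 .011
```

```text
[0.5952626  0.16212904 0.16321839] [-4.6  0.4  1. ] 10.9 [ 41.7  73.4  84.4  60.4 -10.7]
14 [216.4016 168.308 ] valve deg 8.319239620509132 r 0.0918198849277674
[[-0.1, -0.1, 0.1, 0.0], [-0.1, -0.1, 0.1, 0.0], [-0.1, -0.1, 0.2, 0.0], [-0.1, -0.1, 0.1, 0.0], [0.0, -0.1, 0.1, 0.0]]
[[-0.1, -0.1, 0.1, 0.0], [-0.1, -0.1, 0.1, 0.0], [-0.1, -0.1, 0.2, 0.0]]
```

View pics/w11.png

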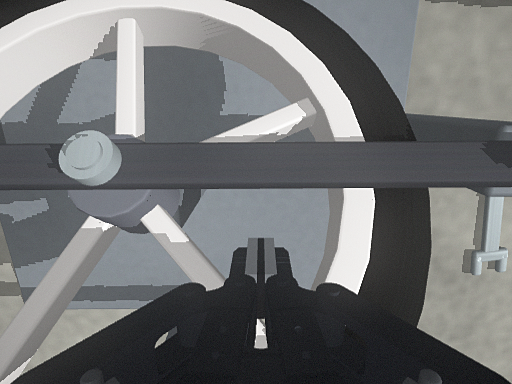

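apply_moves([
  [-0.1, -0.1, 0.1, 0],
  [-0.1, -0.1, 0.1, 0],
  [-0.1, -0.1, 0.2, 0],
  [-0.1, -0.1, 0.1, 0],
  [0, 0, 0, 0],
])

```text
time_s: 11.42
tool_pos: [0.6011, 0.1579, 0.1677]
ee_rot: [0.077, 1.568, -0.077]
wrist_force: [-2.0, 1.0, 0.0]
gripper_width: 0.0
```

```bash
python3 look.py pics/w12.png;python3 val.py; python3 -c "
from h import *
cv2.imwrite('pics/t12.png',env.read_camera('top'))"
python3 - <<'E'
import cv2
a=cv2.imread("pics/t12.png")[120:260,145:300]
cv2.imwrite("pics/t12z.png",cv2.resize(a,None,fx=5,fy=4.28,interpolation=cv2.INTER_CUBIC)[:600])
E
```

```text
[0.60111089 0.15785978 0.16765988] [-2.  1.  0.] 11.4167 [ 49.3  69.7  85.4  54.7 -10.6]
14 [219.11201962 168.39574816] valve deg 3.2074250386444545 r 0.09052369091758924
```

View pics/t12z.png

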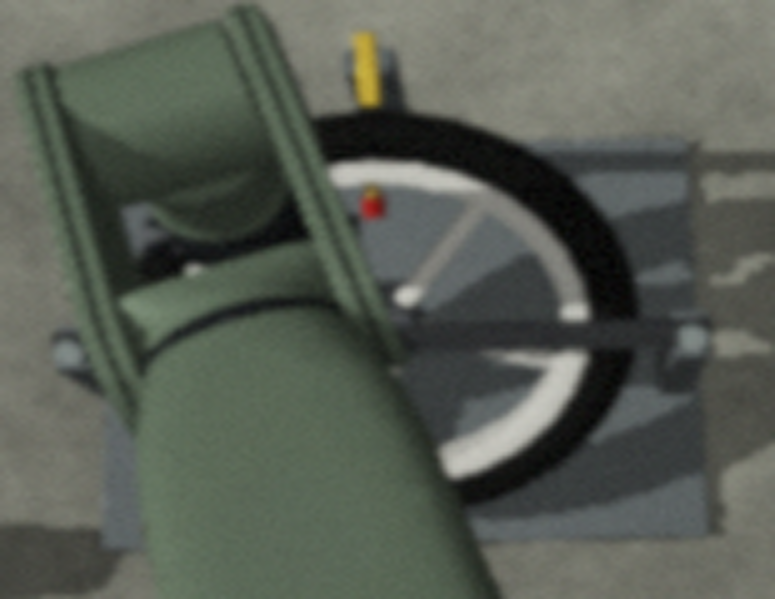

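The red cap at (372,205) lies almost exactly on the line from nut (380,345) to pointer tip (368,105). The model says +3°, the straight line about +1°. One tiny push more, then back off, lift out and verify.

apply_moves([
  [-0.1, -0.1, 0.1, 0],
  [0, 0, 0, 0],
])

```text
time_s: 11.73
tool_pos: [0.6016, 0.157, 0.1685]
ee_rot: [0.077, 1.569, -0.077]
wrist_force: [-1.6, 0.8, -0.2]
gripper_width: -0.0
```

apply_moves([
  [0.1, 0.3, -0.3, 0],
  [-0.5, 0.1, -0.2, 0],
  [-3, 0, 0, 0],
  [-4, 0, 0, 0],
  [-4, 0, 0, 0],
])

```text
time_s: 12.15
tool_pos: [0.5963, 0.1614, 0.2834]
ee_rot: [0.076, 1.57, -0.077]
wrist_force: [1.8, 0.7, 0.7]
gripper_width: 0.001
```

apply_moves([
  [-2, 0, -2, 0],
  [0, 0, -4, 0],
  [0, 0, -4, 0],
  [0, 0, -3, 0],
  [0, 0, 0, 0],
])

```text
time_s: 12.57
tool_pos: [0.4624, 0.1743, 0.3039]
ee_rot: [0.076, 1.57, -0.075]
wrist_force: [-0.2, 0.3, 1.1]
gripper_width: 0.001
```

```bash
python3 look.py pics/w13.png; python3 val.py; python3 -c "
from h import *
im=env.read_camera('top');cv2.imwrite('pics/t13.png',im)
cv2.imwrite('pics/t13z.png',cv2.resize(im[120:260,145:300],None,fx=5,fy=4.28,interpolation=cv2.INTER_CUBIC)[:600])"
```

```text
[0.46236157 0.17429043 0.30386502] [-0.2  0.3  1.1] 12.5667 [-121.2   72.6  141.3  149.1  223.4]
16 [219.40862573 168.01388889] valve deg 2.5620203339527237 r 0.09166908331900626
```

View pics/w13.png

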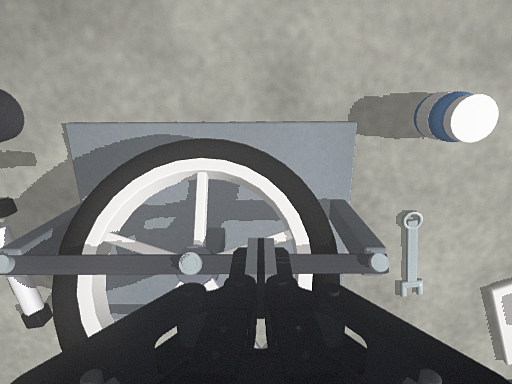

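View pics/t13z.png

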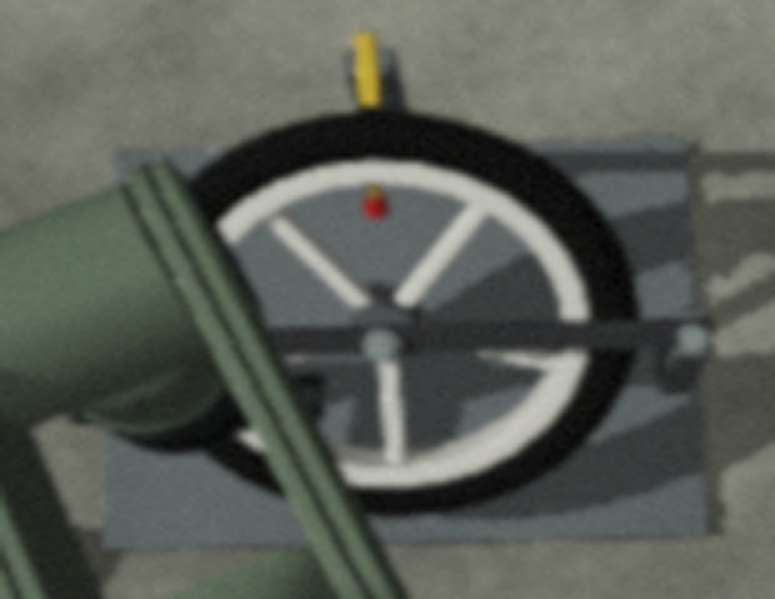

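Check the angle with the spoke ends as well: left top (275,222), right top (483,208), bottom (397,460).

```bash
cat > chk.py <<'E'
from h import *
p=env.camera_params("top")
z=lambda u,v:np.array([145+u/5,120+v/4.28])
obs=[(z(397,460),180,.110,.006),(z(275,222),36,.108,.006),(z(483,208),-36,.110,.006),(z(374.5,206),0,.090,0)]
# joint fit of stand pose + angle incl. nut, pointer
def res(q,full=False):
    s=q[:3];r=[]
    for o,a,rad,w in obs:
        t=q[3]+np.deg2rad(a);d=(proj(p,toworld(s,W(rad*np.cos(t),rad*np.sin(t),w)))[0]-o);r.append(d)
    r.append(proj(p,toworld(s,W(0,0,.041)))[0]-z(380,342));r.append(proj(p,toworld(s,W(.165,0,0)))[0]-z(369,107))
    C=np.array([[.17+q[4],-.21,.012],[-.17+q[4],-.21,.012]])
    r+=list(proj(p,toworld(s,C))-np.array([z(690,143),z(708,535)]))
    L=[(z(692,341),-.19),(z(69,354),.19)]
    for o,v in L: r.append((proj(p,toworld(s,W(0,v,.035)))[0]-o))
    return np.concatenate(r)
f=least_squares(res,[*stand(),0,.02],x_scale=.1,loss="soft_l1")
print(f.x,"theta deg",np.rad2deg(f.x[3]));print(res(f.x).round(2))
for k in range(4):
    o,a,rad,w=obs[k]
    g=least_squares(lambda q:(proj(p,toworld(f.x[:3],W(rad*np.cos(q[0]+np.deg2rad(a)),rad*np.sin(q[0]+np.deg2rad(a)),w)))[0]-o),[0.]);print(a,np.rad2deg(g.x))
E
python3 chk.py
```

```text
[ 0.55261552  0.09330254 -0.09671745  0.01703145  0.01987394] theta deg 0.9758300809051228
[-0.1   0.55 -0.89 -0.82 -0.34  0.31  0.18  0.67  0.22  1.32  0.44 -0.31
 -0.41 -1.31  0.18  1.02  0.17 -0.64  0.29 -0.85]
180 [1.18701801]
36 [0.63185082]
-36 [0.78544803]
0 [1.26445153]
```

All the measurements agree on about +1°. The fingers are out and nothing is in contact.

apply_moves([
  [0, 0, 0, 0],
  [0, 0, 0, 0],
  [0, 0, 0, 0],
])

```text
time_s: 12.97
tool_pos: [0.4683, 0.1741, 0.3019]
ee_rot: [0.077, 1.57, -0.078]
wrist_force: [-1.0, -0.5, -0.9]
gripper_width: -0.0
```

```bash
python3 val.py; python3 -c "
from cell import env
print(env.get_state()['qvel'].round(3)); print(env.hand_in())"
```

```text
15 [219.42769231 168.11846154] valve deg 2.5463832333817624 r 0.09133322297226373
[ 0.002 -0.002  0.005 -0.001 -0.     0.   ]
the job is handed in; nothing more can be done
None
```

The valve stem now stands at twelve o'clock, about 1° off the yellow pointer (7.5° is allowed). I handed the job in after about 13 s; no verdict came back.

- **How:** I used the shut fingertips and made two pushes, both above the bar and in gaps without the valve. The first took one spoke from upper left to far right while the valve climbed from below the hub to about 20°. The second pushed the spoke left of the valve until the valve reached the top. The push forces I read at the wrist were no more than about 5 N.
- **Alignment checks disagree slightly:** A joint fit of the spoke ends, red cap, nut and pointer gave +1.0°. The simple cap reading with my first stand fit gave +2.5°, and I think that fit was about 1 mm off sideways. Both are within tolerance.
- **Rest and clearance:** The cap reading did not change over the last looks, so the wheel is at rest. The fingers were well clear of everything, with the tip at z = 0.30 m.
- **Pot, jar, wrench and pump:** The arm never came near them and they looked unmoved in the pictures. I did not measure their positions again.

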